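# Check a sanded blank with a bridge height gauge

## Task

Check the height of the sanded dark-wood blank: take it out of the rack and stand it on its long edge in the slot of the blue checking block, orange end first and pushed fully home against the stop, and let go of it. Then lower the red bridge gauge gently over the part of the blank that stands out of the slot, square astride it with both legs flat on the metal plate, so that the sprung foot rests on the blank's top edge and reads its height. Leave the spare blanks, rotary tool, sanding block and glue bottle where they are.

Things in the scene. Friction and masses are not known exactly. Their poses are not given: they have to be found in the camera images.
- blank: Dark-wood blank, 170 long (x) x 22 thick (y) x 60 high (z) mm, about 0.15 kg. Origin: centre of its underside. The last 50 mm at +x are orange. Starts on its long edge in one of the rack's slots (which one varies), orange end out by 50 to 61 mm: only there can it be gripped (across 22 mm). Fingers do not fit in the slots. Stands by itself on the bench, to be taken again by the plain end.
- blank_nose (a point): Point in the middle of the blank's orange end face (85 mm along its +x from the origin, 30 mm above its underside); axes as the blank.
- rack: Fixed plywood rack, 130 (x) x 210 (y) x 80 mm high. Origin: centre of its underside. Floor 8 mm thick; three slots along x, open above and at the -x end, 26 mm wide, centred at y = -62, 0 and +62 mm, back wall at x = +55 to +65 mm; blanks in it point their painted ends (blank +x) to rack -x. Rack and checking block stand left and right of the middle of the bench and may change places.
- holder: Fixed checking block. Origin: centre of its underside. Aluminium plate 220 (x) x 120 (y) x 10 mm thick; on its +x end a blue socket, 76 mm wide, top 80 mm above the bench, with a slot along x at y = 0, open above and at the mouth, ending at a stop at x = +85 mm. The blank slides in along +x on the plate; when home its origin is over the plate's centre and 105 mm of it stands out.
- socket_mouth (a point): Point on the plate's top at the mouth of the slot (holder x = +20, y = 0, z = 10 mm); axes as the checking block, +x going into the slot. The slot is 37 mm wide between flared lips at holder x = +19 mm, narrowing to 26 mm at x = +30 mm and straight from there to the stop.
- gauge: Loose bridge height gauge, 0.5 kg, standing on the bench. Origin: centre of its underside, between the legs. Two steel legs 50 (x) x 14 (y) x 80 mm high, 36 mm clear between them in y (64 overall); red crossbar 50 x 64 mm, z = 80 to 96; black grip post in the middle, 26 x 26 mm, z = 96 to 140. White scale plates on both x faces, z = 65 to 99, 29 mm out, look only. Its x goes along the blank.
- gauge_foot (a joint): The gauge's sprung foot (18 mm brass disc midway between the legs) sliding up in the bridge (m): 0 = fully down, foot 45 mm above the undersides of the legs; up to 0.030. Spring 0.6 N at 0, plus 60 N/m as it is pushed up. Reads part height minus 45 mm: 0.015 on the 60 mm blank when legs and blank stand on the same plate.
- spare_a: Bystander: light-wood blank 170 x 22 x 54 mm, green end, in another rack slot, green end out. Origin centre of underside, +x to the green end. Leave alone.
- spare_b: Bystander: light-wood blank 170 x 22 x 66 mm, blue end, in another rack slot, blue end out. Origin centre of underside, +x to the blue end. Leave alone.
- rotary_tool: Bystander: orange and black handheld rotary tool lying on the bench between robot and work, about 195 long (x, from -75 to +120 mm) and 50 mm in diameter. Origin on the bench under its axis. Leave alone.
- sanding_block: Bystander: cork sanding block with red base, 62 (x) x 107 (y) x 34 mm high, beyond the gauge. Origin centre of underside. Leave alone.
- glue: Bystander: yellow glue bottle, 52 mm diameter, 140 mm high, standing beside the checking block, at its +y side. Origin centre of underside. Leave alone.
There are look-alikes about, which are no part of the job. What is shaped like the gauge but green is not meant. Of the things that look like the blank, the larger one is meant.

How it is judged:
On the way, in this order (a step that is already met when the one before it is completed fails the run):
1. the blank stands home in the checking block's slot, orange end at the stop, let go, with the gauge not yet on it (x of blank_nose in the frame of holder between 0.08 and 0.088 m and y of blank_nose in the frame of holder between -0.004 and 0.004 m and z of blank_nose in the frame of holder between 0.037 and 0.043 m and angle between the x axis of blank and the x axis of holder, either way round below 0.08 rad and angle between the z axis of blank and the z axis of holder, either way round below 0.08 rad and linear speed of blank below 0.02 m/s and contact force between each of the fingers, gauge and blank below 0.1 N), for 0.2 s.
2. the gauge stands astride the blank and its foot reads the blank's height (value of joint gauge_foot between 0.013 and 0.017 m and angle between gauge's own z axis and vertical below 0.04 rad and x of gauge in the frame of holder between -0.082 and -0.002 m and y of gauge in the frame of holder between -0.01 and 0.01 m and angle between the x axis of gauge and the x axis of holder, either way round below 0.25 rad and contact force between gauge and blank above 0.3 N and linear speed of gauge below 0.02 m/s), for 0.2 s.
At the end, for the whole second after the job is handed in: Blank on the plate in the slot: orange end within 5 mm of the stop, in line within 0.08 rad. Gauge at rest astride it outside the slot: upright (0.04 rad), centred across within 10 mm, along the slot within 0.25 rad, foot on the blank reading 0.015 m within 2 mm (all of step 2 and x of blank_nose in the frame of holder between 0.08 and 0.088 m and y of blank_nose in the frame of holder between -0.004 and 0.004 m and z of blank_nose in the frame of holder between 0.037 and 0.043 m and angle between the x axis of blank and the x axis of holder, either way round below 0.08 rad and angle between the z axis of blank and the z axis of holder, either way round below 0.08 rad and linear speed of blank below 0.02 m/s); the robot touches nothing.
It fails at once if a spare blank, the rotary tool, the sanding block or the glue bottle moved more than 20 mm (distance of any of spare_a, spare_b, rotary_tool, sanding_block, glue from where it was at the start of the episode above 0.02 m).
It fails at once if the gauge pressed on the blank with more than 25 N (not gently) (contact force between gauge and blank above 25 N).
It fails at once if the gauge dropped, its foot driven up faster than 0.45 m/s (not gently) (velocity of joint gauge_foot above 0.45 m/s).
It also fails if it takes over 72 s, if anything falls off the work surface, if the arm or the gripper's body presses on something with over 40 N, if the wrist force passes 120 N, or if a joint passes its speed limit or range.

## Robot

A 7-joint arm with a two-finger parallel gripper is mounted at the origin on the work surface. World frame = base frame: x ahead of the robot, y to its left, z up, the work surface at z = 0. Lengths are in m, angles in rad, forces in N, time in s.
With the tool pointing down it reaches from about 0.425 to 0.875 m from the base axis. Payload 4.7 kg.
Tool frame: the origin (TCP) lies at the very end of the fingers, on their centre line; the grasp point (between the pads) lies 19 mm behind it; z points along the fingers, y is the direction in which the jaws open and shut (so a half turn about z gives the same grasp; the last joint's range is limited). The gripper opens to 87 mm and grips with 3 to 60 N. Pads are 19 mm wide; open, the fingers measure 117 mm over their backs; the gripper's body (75 mm by 190 mm) begins 51 mm behind the grasp point.
Start: joints at [0.014, 0.321, -0.07, 1.45, 0.023, 1.371, -0.057], TCP at [0.65, -0, 0.223] pointing down, gripper open.
Joint ranges: [-2.86, 2.86], [-0.3, 2.09], [-1.38, 1.24], [0.06, 2.45], [-1.56, 4.7], [0.09, 2.05], [-2.69, 2.69]. Speed limits (rad/s): [2.57, 2.57, 3.14, 3.14, 3.14, 3.14, 3.14].

## Interface

Orientations are given as a rotation vector (axis times angle).
In Python, from bench import * gives the robot as it stands.
- The arm moves only by the shell command python3 -m jog 'ROWS' [OPENING] [FORCE]. ROWS is JSON, a list of rows, each a list of 4 numbers: the shift along the world's x, y, z in mm, then the turn about the world's z in rad. In form: [[x, y, z, twist], ...]. A call has exactly 8 rows; each row is the pose to reach, as a shift and turn from the pose commanded when the call began; what a row does not reach only later rows make up. A row lasts 1/8 s, in which the tool goes at most 62.5 mm and 10.7 degrees, less where a joint would pass 70% of its speed; a pose out of reach is approached as far as the arm can. A call with a gripper value outside its range is refused whole. OPENING is the opening, from -1 (shut) to 1 (fully open), set as the call begins (- or left out, the last holds). The fingers move at their own pace and stop on an object; FORCE is the grip in N (left out, the last holds). Time passes only in rows, so rows that repeat a pose let the fingers close, or fill a call up. It gives the time, the measured TCP pose, the force and the opening at its end, in the units of the state.
- get_state(): the state, without advancing time (a new reading comes with each control period).
- get_image(name): name is "scene" or "side" or "wrist"; returns a dict with "image" (384x512x3 uint8, red, green, blue), "fx", "fy", "cx", "cy" (pixels), "D" ([k1, k2, p1, p2, k3] as OpenCV has them; the pictures are not rectified), "position" and "rotation" of the camera in the world; the wrist camera has in their place "tool_from_camera" (4x4, takes a point from camera to tool coordinates, whose origin is the TCP and whose axes are the flange's). Camera axes: x right, y down, z forward; pixel columns grow to the right and rows downward; lengths in m; the calibration is good to about 2 mm. A picture is of the moment at which its call begins: read the wrist's pose just before it. There is no depth.
- close_job(): hands the job in, once; it reports no verdict.
The state is a dict: "time": time; "joint_positions": joint angles; "qd": joint speeds; "joint_torque": joint torques, N m; "position": TCP position; "tool_rot": TCP orientation; "ft_force": force on the tool from outside, world axes, zero at the start; "torque": the same for the moment, N m; "grip_width": opening from 0.0 (shut) to 1.0 (fully open).
Only numpy, scipy, OpenCV 4.12 (cv2) and the standard library are available. Lean on these libraries where they do the work, as an engineer would, in place of code of your own. Each camera call takes 0.05 s, during which the arm holds its last target. There are 200 camera calls.

## Working session

There is one attempt and no reset: what is moved stays moved. The work goes in short steps, Python scripts to look and compute and a shell command to move; the robot and the scene stay as the last step left them, time stands still between calls to the robot, and variables do not carry over. Pictures are saved under pics/ and viewed, about 8 in all and at most 12, crops included, and the job is handed in when it is done.

```bash
mkdir -p pics; cat > h.py <<'E'
from bench import *
import numpy as np, cv2
from scipy.spatial.transform import Rotation as R
def cam(name):
    s=get_state(); c=get_image(name)
    if 'position' in c:
        p=np.array(c['position']); r=np.array(c['rotation']); r=r if r.shape==(3,3) else R.from_rotvec(r).as_matrix()
    else:
        T=np.eye(4); T[:3,:3]=R.from_rotvec(s['tool_rot']).as_matrix(); T[:3,3]=s['position']
        T=T@np.array(c['tool_from_camera']); p=T[:3,3]; r=T[:3,:3]
    c['p']=p; c['r']=r; c['K']=np.array([[c['fx'],0,c['cx']],[0,c['fy'],c['cy']],[0,0,1.]]); return c
def save(c,f,box=None,k=1.5):
    im=c['image']
    if box: x0,y0,x1,y1=box; im=im[y0:y1,x0:x1]
    cv2.imwrite('pics/'+f,cv2.resize(im[:,:,::-1],None,fx=k,fy=k,interpolation=cv2.INTER_CUBIC))
def ray(c,uv,z):
    n=cv2.undistortPoints(np.array(uv,float).reshape(-1,1,2),c['K'],np.array(c['D'],float)).reshape(-1,2)
    d=np.c_[n,np.ones(len(n))]@c['r'].T
    return c['p']+d*((z-c['p'][2])/d[:,2])[:,None]
def proj(c,P):
    q=(np.array(P,float).reshape(-1,3)-c['p'])@c['r']
    return cv2.projectPoints(q,np.zeros(3),np.zeros(3),c['K'],np.array(c['D'],float))[0].reshape(-1,2)
E
python3 - <<'E'
from h import *
import pickle
s=get_state(); print(s['time'],s['position'],s['tool_rot'],s['grip_width'])
for n in('scene','side','wrist'):
    c=cam(n); save(c,n+'0.png'); pickle.dump(c,open(n+'0.pkl','wb')); print(n,c['p'],c['r'].round(2).tolist(),c['fx'])
E
```

```text
0.0 [ 6.49440671e-01 -4.17524481e-05  2.21449615e-01] [-2.22048701 -2.22056158  0.00226516] 1.00078338642248
scene [ 1.5500658  -0.4116309   0.87891497] [[0.41, 0.54, -0.74], [0.91, -0.24, 0.34], [0.0, -0.81, -0.59]] 494.64916902670836
side [0.15741228 0.85670891 0.67530024] [[-0.9, -0.26, 0.36], [-0.44, 0.52, -0.73], [0.0, -0.82, -0.58]] 357.32397713678597
wrist [0.64909673 0.07691787 0.38160558] [[1.0, 0.0, -0.0], [0.0, -0.96, -0.28], [-0.0, 0.28, -0.96]] 312.0030436634786
```

View pics/scene0.png

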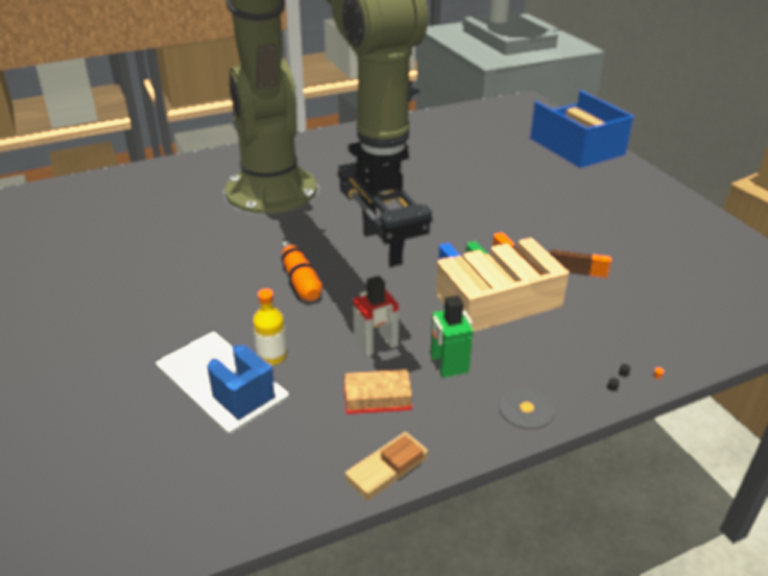

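View pics/side0.png

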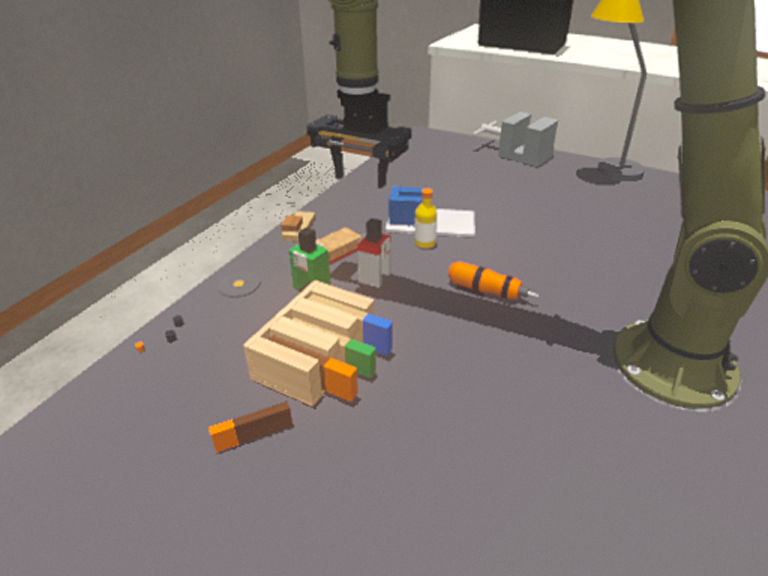

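```bash
python3 - <<'E'
from h import *
import pickle
sc=pickle.load(open('scene0.pkl','rb')); sd=pickle.load(open('side0.pkl','rb'))
f=lambda c,pts,z: print((ray(c,np.array(pts)/1.5,z)[:,:2]*1000).round().tolist())
print('plate');f(sc,[(157,362),(214,333),(287,393),(231,429)],.01)
print('blocktop');f(sc,[(210,362),(240,346),(273,373),(245,390)],.08)
print('glue base scene/side');f(sc,[(271,362)],.0);f(sd,[(426,247)],.0)
print('gauge crossbar top');f(sc,[(376,300)],.096);f(sd,[(374,240)],.096)
print('post top');f(sc,[(376,282)],.14);f(sd,[(374,225)],.14)
print('rack top');f(sc,[(437,265),(538,239),(567,271),(470,299)],.08)
print('orange top');f(sd,[(328,360),(356,374),(334,358)],.068)
print('tool');f(sc,[(287,250),(315,298)],.025)
for n,c in(('sc',sc),('sd',sd)):
    h=cv2.cvtColor(c['image'],cv2.COLOR_RGB2HSV); m=cv2.inRange(h,(5,180,120),(16,255,255))
    k,l,st,ce=cv2.connectedComponentsWithStats(m)
    for i in range(1,k):
        if st[i,4]>30: print(n,st[i].tolist(),(ce[i]).round(1).tolist())
c=sd; save(c,'crop1.png',(130,180,290,310),4)
E
```

```text
plate
[[525.0, -370.0], [488.0, -260.0], [688.0, -188.0], [728.0, -293.0]]
blocktop
[[642.0, -296.0], [624.0, -241.0], [707.0, -212.0], [726.0, -262.0]]
glue base scene/side
[[594.0, -186.0]]
[[566.0, -163.0]]
gauge crossbar top
[[621.0, 3.0]]
[[616.0, 5.0]]
post top
[[627.0, 0.0]]
[[609.0, 17.0]]
rack top
[[550.0, 161.0], [552.0, 387.0], [667.0, 375.0], [667.0, 165.0]]
orange top
[[529.0, 332.0], [472.0, 339.0], [522.0, 324.0]]
tool
[[306.0, -58.0], [484.0, -62.0]]
sc [189, 167, 16, 14, 90] [195.5, 173.2]
sc [393, 170, 14, 15, 142] [399.3, 177.3]
sc [194, 178, 21, 22, 208] [203.9, 189.9]
sc [173, 193, 9, 10, 47] [176.8, 198.0]
sd [299, 178, 17, 13, 95] [306.7, 185.2]
sd [320, 180, 16, 16, 83] [326.0, 190.6]
sd [338, 190, 7, 9, 37] [340.7, 195.4]
sd [216, 243, 22, 24, 331] [226.7, 255.7]
sd [140, 285, 19, 16, 193] [149.7, 292.4]
```

View pics/crop1.png

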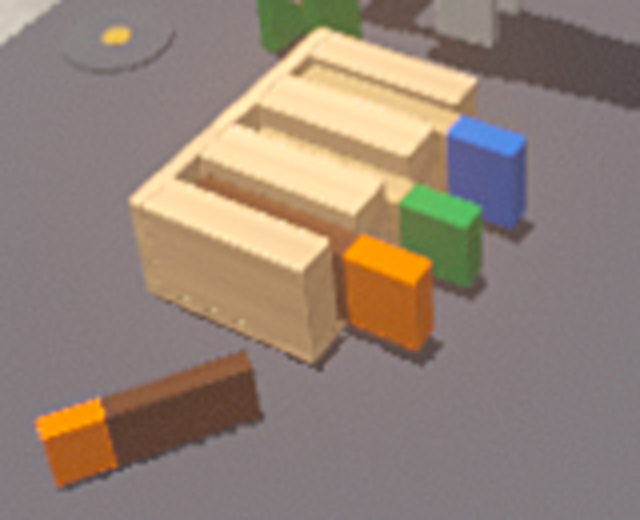

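Candidates for the blank in the side view: the rack one (227,256) and the loose one on the bench (150,292). The rack one is in a slot and larger, so that is the one meant. For the gauge, red (scene 250,207) is the one and green (301,225) the look-alike. I'm moving above the rack blank.

```bash
python3 -m jog '[[-23,55,0,0],[-46,110,0,0],[-70,165,0,0],[-93,220,0,0],[-117,275,0,0],[-140,330,0,0],[-140,330,0,0],[-140,330,0,0]]' 0.1 25
python3 - <<'E'
from h import *
import pickle
c=cam('wrist'); save(c,'w1.png'); pickle.dump(c,open('w1.pkl','wb'))
E
```

```text
time: 1.15
position: [0.5101, 0.3295, 0.2222]
tool_rot: [2.22, 2.221, -0.001]
ft_force: [0.4, -0.9, -0.5]
grip_width: 0.547
```

View pics/w1.png

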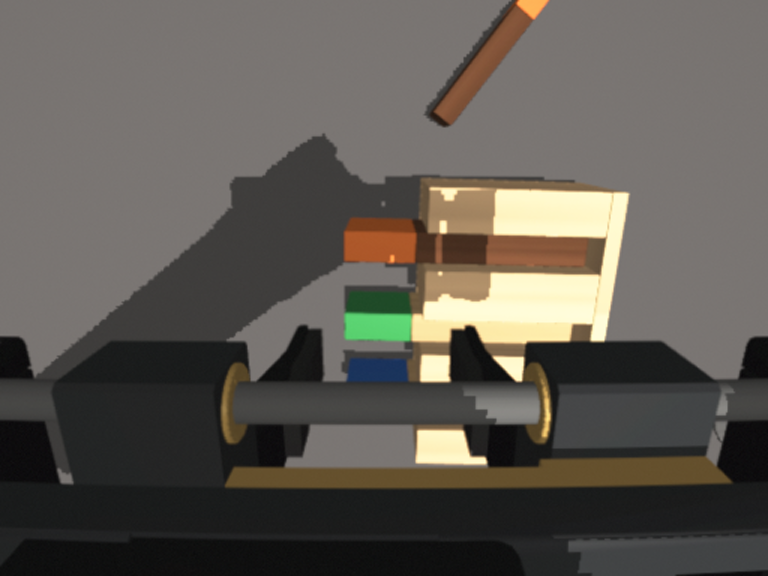

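The view shows the rack blank's top face at about x 345–416, y 234–262 in the enlarged picture, with green and blue spares below it and the loose look-alike at top right. It also shows the jaws now open along world x, so a 90° turn is needed.

```bash
python3 - <<'E'
from h import *
import pickle
c=pickle.load(open('w1.pkl','rb'))
f=lambda pts,z: print((ray(c,np.array(pts)/1.5,z)[:,:2]*1000).round().tolist())
f([(346,235),(346,262),(416,262),(438,236),(584,265),(584,238)],.068)
f([(626,192),(606,340),(424,236),(423,190),(423,266)],.08)
f([(345,312),(345,340),(411,340)],.062)
print('loose');f([(437,122),(447,126),(516,0)],.05)
h=cv2.cvtColor(c['image'],cv2.COLOR_RGB2HSV); print(h[150:178:2,255].tolist())
E
```

```text
[[483.0, 345.0], [482.0, 326.0], [531.0, 326.0], [545.0, 344.0], [649.0, 324.0], [646.0, 343.0]]
[[665.0, 376.0], [666.0, 272.0], [535.0, 346.0], [534.0, 376.0], [535.0, 326.0]]
[[480.0, 287.0], [480.0, 264.0], [529.0, 264.0]]
loose
[[544.0, 419.0], [551.0, 416.0], [593.0, 495.0]]
[[11, 196, 121], [11, 195, 123], [11, 194, 150], [11, 192, 173], [10, 195, 173], [11, 193, 174], [11, 193, 173], [11, 194, 172], [10, 193, 172], [10, 193, 173], [11, 194, 172], [10, 193, 172], [10, 163, 150], [9, 21, 121]]
```

```bash
python3 -m jog '[[0,0,0,0.186],[0,0,0,0.372],[0,0,0,0.558],[-1,1,-15,0.744],[-2,2,-30,0.93],[-3,4,-45,1.116],[-4,6,-60,1.302],[-4,6,-70,1.488]]'
python3 -m jog '[[0,0,0,0.083],[0,0,-30,0.083],[0,0,-60,0.083],[0,0,-90,0.083],[0,0,-110,0.083],[0,0,-122,0.083],[0,0,-122,0.083],[0,0,-122,0.083]]'
python3 -m jog '[[0,0,0,0],[0,0,0,0],[0,0,0,0],[0,0,15,0],[0,0,35,0],[0,0,60,0],[0,0,85,0],[0,0,105,0]]' -1 40
```

```text
time: 2.2
position: [0.507, 0.3336, 0.1516]
tool_rot: [-0.126, -3.139, 0.002]
ft_force: [0.3, 0.2, -0.1]
grip_width: 0.548
time: 3.2
position: [0.5068, 0.3365, 0.0317]
tool_rot: [-0.0, 3.14, 0.002]
ft_force: [-0.1, 0.9, 1.0]
grip_width: 0.547
time: 4.2
position: [0.5065, 0.3364, 0.1382]
tool_rot: [-0.0, 3.14, 0.002]
ft_force: [0.4, 0.1, -1.8]
grip_width: 0.25
```

```bash
python3 -m jog '[[0,0,5,-0.05],[0,-5,12,-0.2],[0,-15,12,-0.38],[0,-30,12,-0.56],[5,-50,12,-0.74],[8,-70,12,-0.92],[12,-90,12,-1.1],[15,-110,12,-1.28]]'
python3 -m jog '[[5,-20,0,-0.18],[10,-40,0,-0.36],[15,-60,0,-0.54],[20,-80,0,-0.72],[25,-95,0,-0.9],[29,-106,0,-1.08],[29,-106,0,-1.26],[29,-106,0,-1.44]]'
python3 -m jog '[[0,0,0,-0.18],[0,0,0,-0.36],[0,0,-20,-0.422],[0,0,-45,-0.422],[0,0,-70,-0.422],[0,0,-90,-0.422],[0,0,-104,-0.422],[0,0,-112,-0.422]]'
python3 - <<'E'
from h import *
c=cam('side'); save(c,'s2.png',(100,100,400,330),2.5)
E
```

```text
time: 5.2
position: [0.5212, 0.2256, 0.1486]
tool_rot: [1.883, 2.514, 0.001]
ft_force: [-0.1, 0.3, -1.9]
grip_width: 0.249
time: 6.2
position: [0.5502, 0.12, 0.1486]
tool_rot: [-3.074, -0.648, -0.001]
ft_force: [-0.4, -0.1, -1.6]
grip_width: 0.252
time: 7.2
position: [0.5501, 0.1201, 0.0354]
tool_rot: [-3.142, 0.0, 0.0]
ft_force: [-0.6, 0.7, -0.9]
grip_width: 0.249
```

View pics/s2.png

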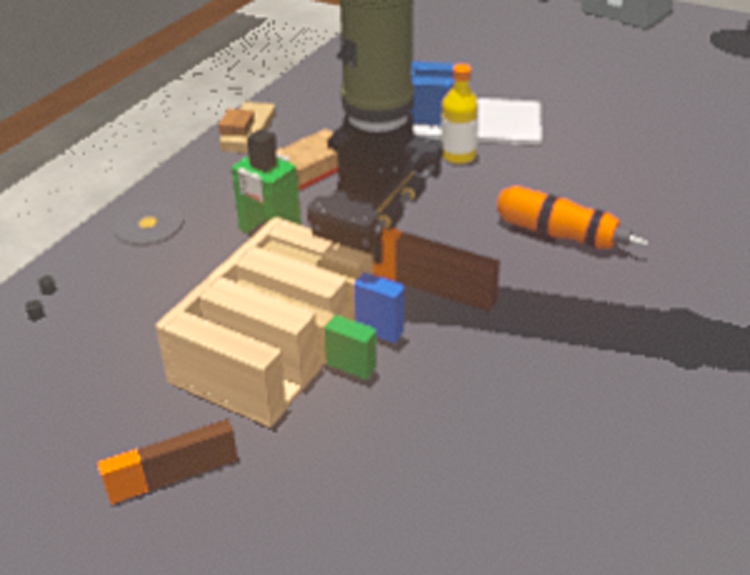

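The picture shows the blank held level, orange end in the jaws and plain end toward the robot. The spares are still in the rack. Next I set it down and regrip the plain end.

```bash
python3 -m jog '[[0,0,-5,0],[0,0,-9,0],[0,0,-11,0],[0,0,-12,0],[0,0,-12,0],[0,0,-12,0],[0,0,-12,0],[0,0,-12,0]]'
python3 -m jog '[[0,0,0,0],[0,0,0,0],[0,0,0,0],[0,0,25,0],[0,0,55,0],[0,0,75,0],[-40,0,75,0],[-80,0,75,0]]' -0.05
python3 - <<'E'
from h import *
import pickle
c=cam('wrist'); save(c,'w3.png'); pickle.dump(c,open('w3.pkl','wb'))
E
```

```text
time: 8.25
position: [0.5502, 0.12, 0.0256]
tool_rot: [-3.142, 0.0, -0.0]
ft_force: [-4.5, -0.9, 10.6]
grip_width: 0.248
time: 9.25
position: [0.4693, 0.12, 0.0986]
tool_rot: [-3.141, 0.001, -0.0]
ft_force: [0.1, 0.5, -0.3]
grip_width: 0.472
```

View pics/w3.png

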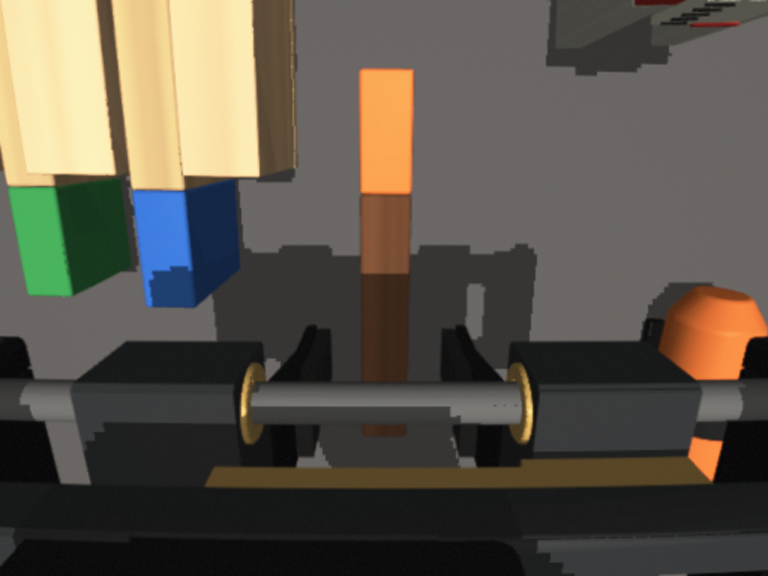

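The blank stands upright and straight, with its nose at about (387,70) and tail under the jaws at about (384,435). I'll take its position from these.

```bash
python3 - <<'E'
from h import *
import pickle
c=pickle.load(open('w3.pkl','rb'))
f=lambda pts,z: print((ray(c,np.array(pts)/1.5,z)[:,:2]*1000).round(1).tolist())
f([(361,70),(413,70),(361,250),(410,250)],.06)
print('gauge');f([(551,48),(583,48),(668,40)],0)
E
python3 -m jog '[[-15,0,0,0],[-45,0,0,0],[-45,0,-25,0],[-45,0,-50,0],[-45,0,-68,0],[-45,0,-68,0],[-45,0,-68,0],[-45,0,-68,0]]' -0.05
```

```text
[[572.8, 129.9], [572.8, 109.4], [500.0, 130.9], [500.0, 109.6]]
gauge
[[592.3, 35.6], [592.5, 19.0], [597.3, -25.2]]
time: 10.3
position: [0.4259, 0.1202, 0.0315]
tool_rot: [-3.141, 0.0, -0.003]
ft_force: [0.4, 0.1, -0.7]
grip_width: 0.474
```

```bash
python3 -m jog '[[-3,0,0,0],[-3,0,0,0],[-3,0,0,0],[-3,0,0,0],[-3,0,20,0],[-3,0,70,0],[-3,0,120,0],[-3,0,170,0]]' -1 40
python3 -m jog '[[10,-45,5,0.05],[25,-100,10,0.1],[37,-155,10,0.15],[50,-210,10,0.2],[63,-265,10,0.25],[76,-320,10,0.3],[90,-375,10,0.354],[100,-429,10,0.354]]'
python3 -m jog '[[0,0,0,0],[0,0,0,0],[0,0,0,0],[0,0,0,0],[0,0,0,0],[0,0,0,0],[0,0,0,0],[0,0,0,0]]'
python3 - <<'E'
from h import *
import pickle
c=cam('wrist'); save(c,'w4.png'); pickle.dump(c,open('w4.pkl','wb'))
E
```

```text
time: 11.3
position: [0.4215, 0.1198, 0.2018]
tool_rot: [3.141, -0.0, -0.001]
ft_force: [1.5, 0.4, -1.1]
grip_width: 0.249
time: 12.3
position: [0.5223, -0.3105, 0.21]
tool_rot: [-3.092, -0.554, 0.001]
ft_force: [0.9, -0.7, -1.6]
grip_width: 0.248
time: 13.3
position: [0.522, -0.3091, 0.2106]
tool_rot: [3.092, 0.553, -0.0]
ft_force: [0.1, -0.2, -1.1]
grip_width: 0.25
```

View pics/w4.png

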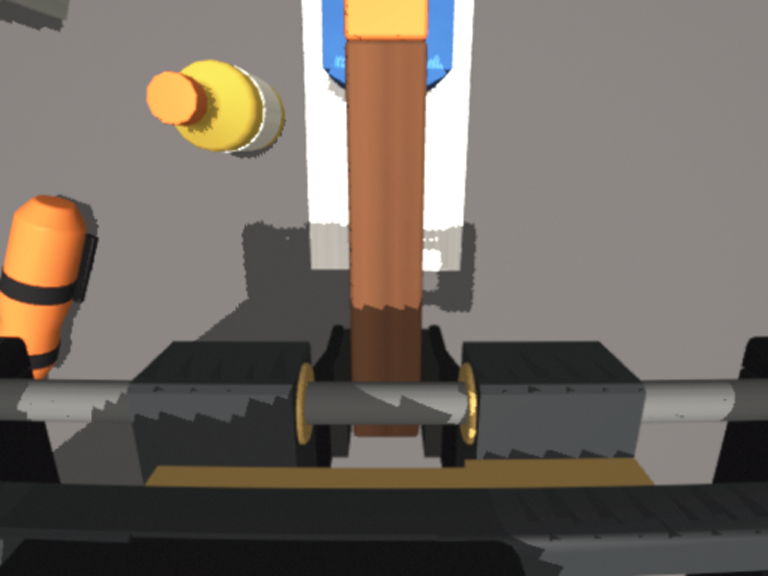

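The held blank lies nearly along the plate. The socket's lips are at about y 70–88, the plate's near end at y 270 and the glue at about (230,105), clear to the left. I'll measure the plate edges now.

```bash
python3 - <<'E'
from h import *
import pickle
c=pickle.load(open('w4.pkl','rb')); im=c['image'].astype(int)
g=im.sum(2); L=[];Rr=[]
for r in range(8,146,6):
    if g[r,190:210].min()<0: continue
    m=np.where((im[r].min(1)>195))[0]; m=m[(m>190)&(m<325)]
    if len(m): L.append((m.min(),r+.5)); Rr.append((m.max()+1,r+.5))
P=ray(c,L,.01);Q=ray(c,Rr,.01)
for A in(P,Q):
    k=np.polyfit(A[:,0],A[:,1],1); res=A[:,1]-np.polyval(k,A[:,0]); ok=abs(res)<.003
    k=np.polyfit(A[ok,0],A[ok,1],1); print(np.arctan(k[0]),ok.sum(),np.polyval(k,.55),np.std(res[ok]))
f=lambda pts,z: (ray(c,np.array(pts)/1.5,z)[:,:2])
near=f([(311,270.5),(461,270.5)],.01); print('near end',near)
b=f([(323,30),(453,30),(323,68),(452,68)],.08); print('socket',b)
# blank in hand: top at z tcp+?
zt=c['p'][2]; s=get_state(); top=s['position'][2]-.0315+.06
q=f([(350.5,250),(422.5,250),(347.5,60),(426.5,60)],top); print('blank',q, np.arctan2(*(q[2]-q[0])[::-1]),np.arctan2(*(q[3]-q[1])[::-1]))
print('tcp',s['position'],R.from_rotvec(s['tool_rot']).as_euler('zyx'))
print('glue top',f([(172,97)],.14))
E
```

```text
0.34534836092435023 23 -0.2355231933952625 0.0003674234183711855
0.34900693657701365 23 -0.363067698854561 0.0003484993767222588
near end [[ 0.47979989 -0.26093685]
 [ 0.52136476 -0.37347146]]
socket [[ 0.63879943 -0.22779238]
 [ 0.66440221 -0.29692684]
 [ 0.619606   -0.2342151 ]
 [ 0.64545294 -0.3040443 ]]
blank [[ 0.56154401 -0.28319408]
 [ 0.56872579 -0.30263417]
 [ 0.60912975 -0.26580323]
 [ 0.6162625  -0.28507438]] 0.3503836087859611 0.3538468662233451
tcp [ 0.52198763 -0.30905175  0.21057644] [-3.53749855e-01 -6.37034573e-05  3.14151412e+00]
glue top [[ 0.57822131 -0.18139347]]
```

```bash
python3 -m jog '[[-27,-10,0,0],[-53,-20,0,-0.003],[-53,-20,-40,-0.003],[-53,-20,-80,-0.003],[-53,-20,-120,-0.003],[-53,-20,-150,-0.003],[-53,-20,-160,-0.003],[-53,-20,-160,-0.003]]'
python3 -m jog '[[0,0,-3,0],[0,0,-6,0],[0,0,-7,0],[4,1,-7,0],[9,3,-7,0],[14,5,-7,0],[19,7,-7,0],[19,7,-7,0]]'
python3 - <<'E'
from h import *
s=get_state(); p=np.array(s['position'][:2])-[.6039,-.2796]; print(p@[.9394,.343],p@[-.343,.9394])
c=cam('scene'); save(c,'s5.png',(80,180,280,300),4)
E
```

```text
time: 14.35
position: [0.469, -0.3291, 0.0506]
tool_rot: [-3.093, -0.548, 0.001]
ft_force: [0.2, -0.2, -1.6]
grip_width: 0.25
time: 15.35
position: [0.4887, -0.3216, 0.0435]
tool_rot: [3.093, 0.55, 0.0]
ft_force: [-0.0, 1.1, -0.8]
grip_width: 0.248
-0.1226679147436117 8.375316322636883e-05
```

View pics/s5.png

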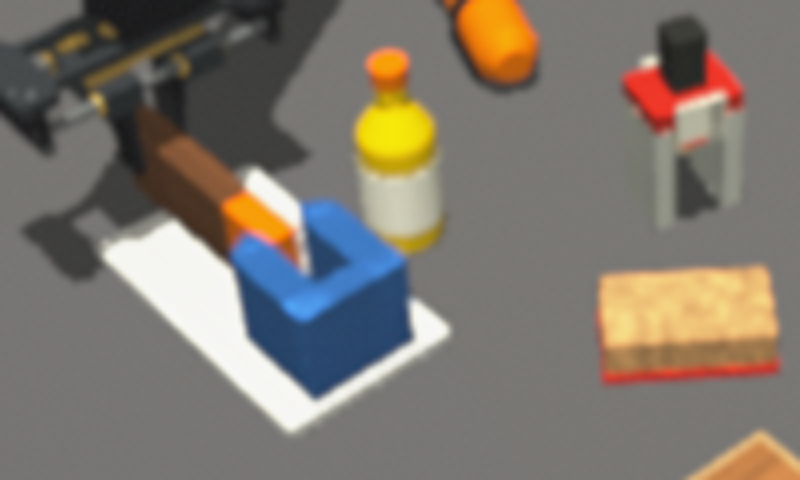

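The orange nose has entered the lips, centred. I'll push it home.

```bash
python3 -m jog '[[8,3,0,0],[17,6,0,0],[26,9.5,0,0],[35,13,0,0],[42,15.5,0,0],[47,17,0,0],[49,18,0,0],[49,18,0,0]]'
python3 -m jog '[[1,0.4,0,0],[2,0.7,0,0],[3,1.1,0,0],[4,1.5,0,0],[5,1.8,0,0],[5,1.8,0,0],[5,1.8,0,0],[5,1.8,0,0]]'
python3 - <<'E'
from h import *
s=get_state(); p=np.array(s['position'][:2])-[.6039,-.2796]; print(p@[.9394,.343],p@[-.343,.9394])
E
```

```text
time: 16.4
position: [0.5369, -0.304, 0.0435]
tool_rot: [3.093, 0.548, -0.0]
ft_force: [0.5, 0.0, -1.1]
grip_width: 0.25
time: 17.4
position: [0.541, -0.3026, 0.0434]
tool_rot: [-3.093, -0.547, 0.003]
ft_force: [-4.7, -1.6, 0.1]
grip_width: 0.25
-0.06697314593681727 -3.38611596172704e-05
```

```bash
python3 -m jog '[[0,0,-1,0],[0,0,-2,0],[0,0,-2,0],[0,0,-2,0],[-0.5,-0.2,-2,0],[-0.5,-0.2,-2,0],[-0.5,-0.2,-2,0],[-0.5,-0.2,-2,0]]'
python3 -m jog '[[0,0,0,0],[0,0,0,0],[0,0,0,0],[0,0,20,0],[0,0,50,0],[0,0,90,0],[0,0,140,0],[0,0,180,0]]' -0.05
python3 - <<'E'
from h import *
import pickle
c=cam('wrist'); save(c,'w6.png'); pickle.dump(c,open('w6.pkl','wb'))
E
```

```text
time: 18.4
position: [0.5411, -0.3028, 0.0415]
tool_rot: [3.093, 0.547, -0.001]
ft_force: [-4.8, -1.5, 0.2]
grip_width: 0.248
time: 19.4
position: [0.5421, -0.3028, 0.2257]
tool_rot: [3.092, 0.547, 0.005]
ft_force: [0.5, -0.8, -0.6]
grip_width: 0.477
```

View pics/w6.png

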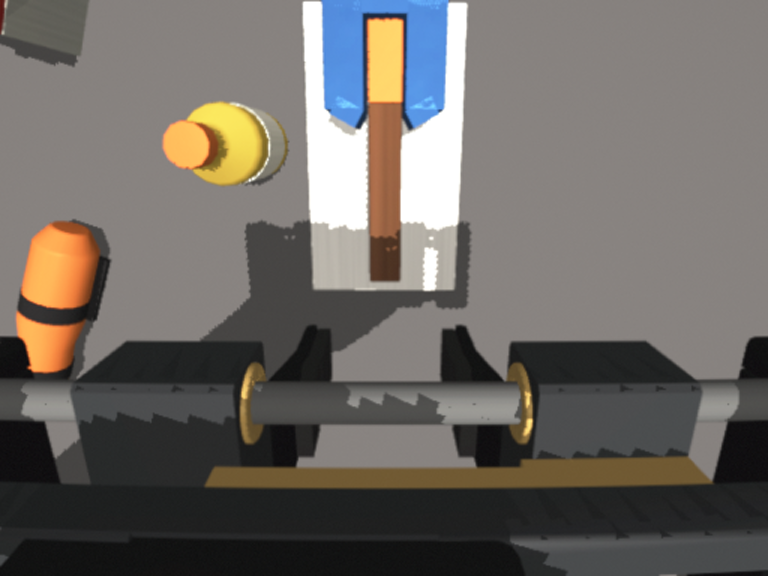

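The blank sits in the slot with its orange end fully in, straight and let go. Now I measure it and locate the gauge.

```bash
python3 - <<'E'
from h import *
import pickle
c=pickle.load(open('w6.pkl','rb'))
q=ray(c,np.array([(369,24),(405,24),(371,270),(400,270),(386,281),(385,17)])/1.5,.07)[:,:2]
d=np.array(q)-[.6039,-.2796]; print('blank in holder',np.c_[d@[.9394,.343],d@[-.343,.9394]].round(4).tolist())
c=pickle.load(open('wrist0.pkl','rb'))
h=cv2.cvtColor(c['image'],cv2.COLOR_RGB2HSV); m=cv2.inRange(h,(0,120,60),(6,255,255))|cv2.inRange(h,(172,120,60),(180,255,255))
k,l,st,ce=cv2.connectedComponentsWithStats(m)
for i in range(1,k):
    if st[i,4]>40:
        ys,xs=np.where(l==i); P=ray(c,np.c_[xs,ys],.096)[:,:2]*1000
        print(st[i].tolist(),cv2.minAreaRect(P.astype(np.float32)))
save(c,'w0crop.png',None,1.5)
E
```

```text
blank in holder [[0.0809, 0.0096], [0.0809, -0.0126], [-0.0758, 0.0094], [-0.0758, -0.0109], [-0.0838, -0.0011], [0.0849, -0.0003]]
[197, 139, 57, 69, 2218] ((619.2899780273438, 3.9123268127441406), (49.412498474121094, 64.92852783203125), 2.7954704761505127)
[298, 153, 77, 76, 340] ((711.5481567382812, -5.999446868896484), (92.25484466552734, 41.63557815551758), 41.2037239074707)
```

View pics/w0crop.png

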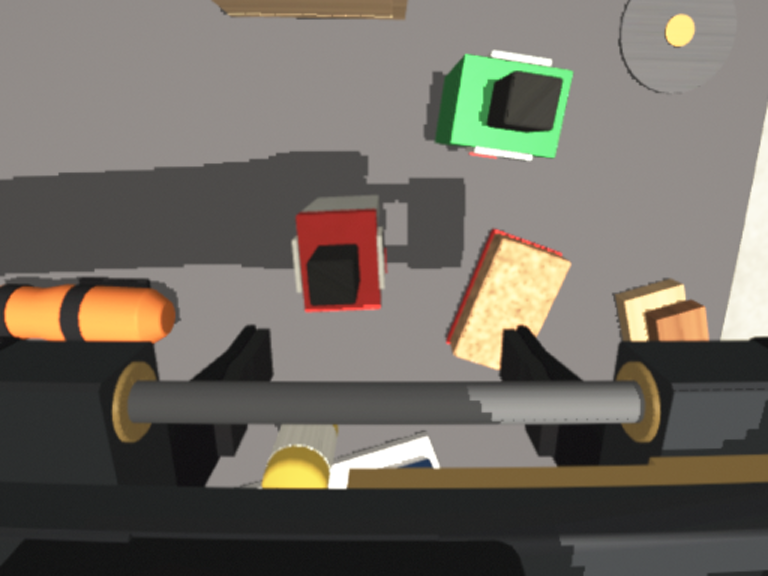

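The wrist view shows the red gauge at pixel (340,260) and the green look-alike at (510,105). The red crossbar fits 49×65 mm, centred at (619, 4) mm with yaw 0.05. I'm moving over it.

```bash
python3 -m jog '[[12,50,0,-0.05],[25,101,0,-0.1],[38,152,0,-0.15],[51,203,0,-0.2],[64,254,0,-0.25],[77,307,0,-0.3],[77,307,0,-0.3],[77,307,0,-0.3]]' 0.4
python3 - <<'E'
from h import *
import pickle
c=cam('wrist'); pickle.dump(c,open('w7.pkl','wb')); print(get_state()['position'])
h=cv2.cvtColor(c['image'],cv2.COLOR_RGB2HSV); m=cv2.inRange(h,(0,120,60),(6,255,255))|cv2.inRange(h,(172,120,60),(180,255,255))
k,l,st,ce=cv2.connectedComponentsWithStats(m)
for i in range(1,k):
    if st[i,4]>40:
        ys,xs=np.where(l==i); P=ray(c,np.c_[xs,ys],.096)[:,:2]*1000
        print(st[i].tolist(),cv2.minAreaRect(P.astype(np.float32)))
E
```

```text
time: 20.45
position: [0.6187, 0.0041, 0.2225]
tool_rot: [3.14, 0.08, 0.002]
ft_force: [0.3, -0.2, 0.0]
grip_width: 0.698
[0.61858316 0.00302555 0.2224679 ]
[259, 52, 86, 42, 208] ((714.1885375976562, -30.039051055908203), (80.95136260986328, 4.5094733238220215), 69.43990325927734)
[193, 63, 5, 20, 47] ((710.6033935546875, 63.01932144165039), (1.9488298892974854, 16.12599754333496), 82.757568359375)
[225, 149, 69, 53, 2300] ((620.901123046875, 2.4823379516601562), (50.9024543762207, 63.73355484008789), 2.9171271324157715)
```

```bash
python3 -m jog '[[1,0,-30,0],[1,0,-65,0],[1,0,-95,0],[1,0,-112,0],[1,0,-119,0],[1,0,-119,0],[1,0,-119,0],[1,0,-119,0]]'
python3 -m jog '[[0,0,0,0],[0,0,0,0],[0,0,0,0],[0,0,0,0],[0,0,5,0],[0,0,20,0],[0,0,50,0],[0,0,80,0]]' -1 45
python3 -m jog '[[0,0,40,0],[0,0,75,0],[0,0,85,0.0],[0,0,85,0],[0,0,85,0.1],[0,0,85,0.2],[0,0,85,0.3],[0,0,85,0.3]]'
```

```text
time: 21.5
position: [0.6202, 0.0046, 0.1036]
tool_rot: [-3.141, -0.08, -0.003]
ft_force: [0.4, 0.7, 0.0]
grip_width: 0.702
time: 22.5
position: [0.6191, 0.0047, 0.1835]
tool_rot: [3.141, 0.08, -0.002]
ft_force: [0.6, -0.4, -5.5]
grip_width: 0.298
time: 23.5
position: [0.6184, 0.0046, 0.2652]
tool_rot: [-3.093, -0.547, 0.006]
ft_force: [-0.7, 0.1, -5.9]
grip_width: 0.295
```

```bash
python3 -m jog '[[-9,-48,0,0],[-19,-98,0,0],[-28,-148,0,0],[-38,-198,0,0],[-48,-248,0,0],[-57,-300,0,0],[-57,-300,0,0],[-57,-300,0,0]]'
python3 - <<'E'
from h import *
import pickle
s=get_state(); p=np.array(s['position'][:2])-[.6039,-.2796]; print(s['position'],p@[.9394,.343],p@[-.343,.9394],R.from_rotvec(s['tool_rot']).as_euler('zyx'))
c=cam('wrist'); save(c,'w8.png'); pickle.dump(c,open('w8.pkl','wb'))
E
```

```text
time: 24.5
position: [0.5622, -0.2948, 0.2663]
tool_rot: [-3.092, -0.545, 0.002]
ft_force: [-1.0, 0.9, -5.0]
grip_width: 0.298
[ 0.56224167 -0.2948132   0.26632671] -0.044351958118995824 -2.474314567443847e-06 [-3.49064410e-01 -1.52731087e-03 -3.13993994e+00]
```

View pics/w8.png

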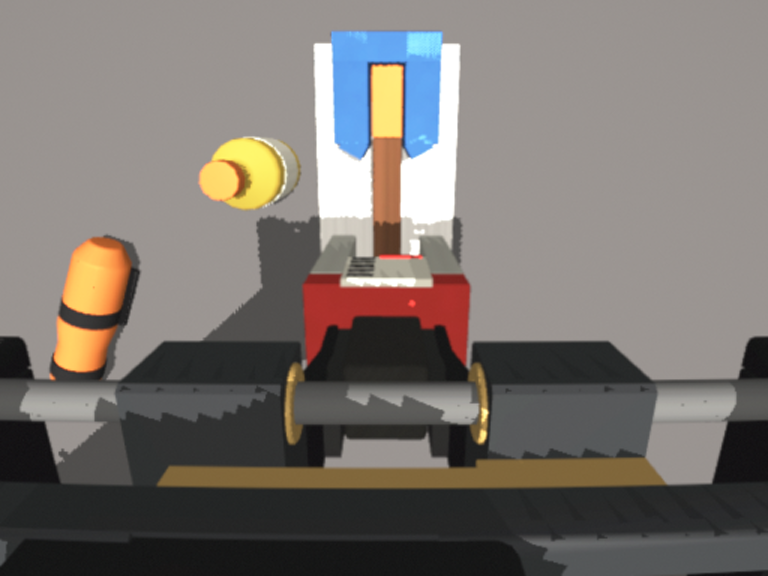

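The gauge hangs square over the blank, legs either side of it. I'll lower it and slow down near the foot contact.

```bash
python3 -m jog '[[0,0,-25,0],[0,0,-50,0],[0,0,-72,0],[0,0,-90,0],[0,0,-102,0],[0,0,-110,0],[0,0,-115,0],[0,0,-115,0]]'
python3 -m jog '[[0,0,-4,0],[0,0,-9,0],[0,0,-14,0],[0,0,-19,0],[0,0,-24,0],[0,0,-29,0],[0,0,-33,0],[0,0,-34,0]]'
python3 -m jog '[[0,0,-1,0],[0,0,-2,0],[0,0,-3,0],[0,0,-4,0],[0,0,-4,0],[0,0,-4,0],[0,0,-4,0],[0,0,-4,0]]'
```

```text
time: 25.55
position: [0.5625, -0.2955, 0.1526]
tool_rot: [3.093, 0.548, 0.0]
ft_force: [-0.2, -0.3, -6.5]
grip_width: 0.296
time: 26.55
position: [0.5626, -0.2955, 0.1185]
tool_rot: [3.093, 0.548, -0.0]
ft_force: [-0.0, 0.4, -4.6]
grip_width: 0.295
time: 27.55
position: [0.5626, -0.2955, 0.1146]
tool_rot: [3.093, 0.548, 0.0]
ft_force: [-0.8, 0.0, -3.7]
grip_width: 0.295
```

```bash
python3 -m jog '[[0,0,-0.4,0],[0,0,-0.8,0],[0,0,-1.2,0],[0,0,-1.6,0],[0,0,-2,0],[0,0,-2,0],[0,0,-2,0],[0,0,-2,0]]'
```

```text
time: 28.55
position: [0.5627, -0.2955, 0.113]
tool_rot: [3.093, 0.548, 0.001]
ft_force: [-0.3, 0.5, -0.2]
grip_width: 0.3
```

Contact with the plate: the tool force has gone to zero. Release and back off straight up.

```bash
python3 -m jog '[[0,0,0,0],[0,0,0,0],[0,0,0,0],[0,0,0,0],[0,0,10,0],[0,0,30,0],[0,0,60,0],[0,0,90,0]]' 0.3
python3 -m jog '[[0,0,30,0],[-40,0,60,0],[-80,20,80,0],[-80,60,80,0],[-80,100,80,0],[-80,140,80,0],[-80,140,80,0],[-80,140,80,0]]'
python3 - <<'E'
from h import *
c=cam('scene')
P=lambda pts,z: ray(c,pts,z)[:,:2]
h=cv2.cvtColor(c['image'],cv2.COLOR_RGB2HSV); m=cv2.inRange(h,(0,120,60),(5,255,255))|cv2.inRange(h,(172,120,60),(180,255,255)); m[:,:90]=0; m[:,210:]=0
k,l,st,ce=cv2.connectedComponentsWithStats(m)
for i in range(1,k):
    if st[i,4]>40:
        ys,xs=np.where(l==i); d=P(np.c_[xs,ys],.106)-[.6039,-.2796]; print(st[i].tolist(),cv2.minAreaRect((np.c_[d@[.9394,.343],d@[-.343,.9394]]*1000).astype(np.float32)))
a=c['image'][170:300,70:270]; b=cam('side')['image'][90:220,200:400]
cv2.imwrite('pics/fin.png',cv2.resize(np.vstack([a,b])[:,:,::-1],None,fx=2.3,fy=2.3,interpolation=cv2.INTER_CUBIC))
E
```

```text
time: 29.55
position: [0.5628, -0.2957, 0.2053]
tool_rot: [3.092, 0.548, 0.002]
ft_force: [0.4, 0.1, -0.2]
grip_width: 0.65
time: 30.55
position: [0.4826, -0.1564, 0.2839]
tool_rot: [3.092, 0.547, 0.003]
ft_force: [0.0, 0.7, -1.1]
grip_width: 0.653
[115, 206, 33, 22, 293] ((-36.54642105102539, -4.474910736083984), (70.2574462890625, 61.441219329833984), 89.38516998291016)
```

View pics/fin.png

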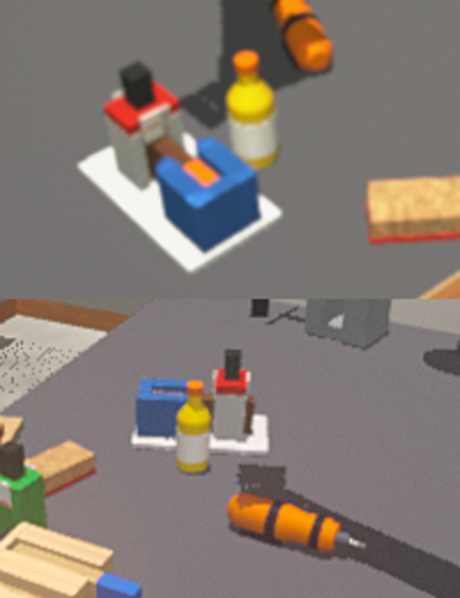

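Both views show the gauge upright astride the blank on the plate, the orange end in the slot, and the glue and rotary tool in place. Handing in.

```bash
python3 -c "
from bench import *
print(close_job(), get_state()['time'])"
```

```text
the job is handed in; nothing more can be done
the job is handed in; nothing more can be done
```

The blank is home in the checking block, the red gauge stands astride it, and I handed the job in at about 30.7 s of the 72 s allowed.

**What I did:** I took the dark-wood blank from the rack by its orange end and turned it around. I stood it on the bench, regripped the plain end, and slid it orange end first to the stop, where the push force rose to about 5 N. After letting go, I lowered the gauge slowly over it until the tool carried no weight, released it and backed off clear.

**Last checks:**
- **Blank:** the wrist view after release put the nose at about x = 85 mm in the holder frame. It was about 1 mm off the slot's centre line, and straight.
- **Gauge:** at release the gripper was at about x = −44 mm, y = −0.5 mm in the holder frame, in line with the slot. The final pictures show it upright on the plate with the legs either side of the blank. The gripper's height at touchdown (113 mm) agrees with both legs being flat on the plate.
- **Bystanders:** nothing I was to leave alone appears moved. The last pictures cut off most of the rack, so the spare blanks were last seen in full on the bench-transfer views.

**Disagreed:** the final colour fit of the red crossbar gave y = −4.5 mm and x = −37 mm. Its mask takes in the bar's side faces and is biased, so I trusted the gripper's position; either value is within tolerance.

**Not checked:** the foot reading itself could not be read directly.

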